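# Lock the side leaf onto the fly-tying station

### The arm

A 6-joint arm with a two-finger parallel gripper is mounted at the origin on the work surface. World frame = base frame: x ahead of the robot, y to its left, z up, the work surface at z = 0. Lengths are in mm, angles in rad, forces in N, time in s.
With the tool pointing down it reaches from about 350 to 875 mm from the base axis. Payload 4.2 kg.
Tool frame: the origin (TCP) lies between the finger pads; the fingertips stand 14 mm ahead of it and the grasp point (between the pads) lies 5 mm behind it; z points along the fingers, y is the line along which they close (so a half turn about z gives the same grasp; the last joint's range is limited). The gripper opens to 85 mm and grips with 20 to 120 N. Pads are 22 mm wide; open, the fingers measure 114 mm over their backs; the gripper's body (76 mm by 85 mm) begins 54 mm behind the grasp point. The pads swing forward as they close: fully open they stand 13 mm farther back than shut.
Start: joints at [1.597, 0.385, 0.008, 0, -1.194, -0.259], TCP at [144.158, 608.126, 245.312] pointing down, gripper open.
Joint ranges: [-3.14, 3.14], [-1.21, 2.06], [-1.07, 1.41], [-3.16, 2.05], [-2.99, -0.16], [-3.1, 3.1]. Speed limits (rad/s): [2.79, 2.79, 3.14, 3.14, 3.14, 3.14].

### API

Orientations are given as a unit quaternion [x, y, z, w].
In Python, from bench import * gives the robot as it stands.
- The arm moves only by the tool carry_out, never from a script. Its argument "motion" is a list of rows, each a list of 7 numbers: the turn, a rotation vector about the tool's x, y, z in rad, then the shift along the tool's x, y, z in mm, then the opening, from -1 (shut) to 1 (fully open), so that 0 is half open. A call has 1 to 5 rows; each row is the pose to reach, as a shift and turn from the pose commanded when the call began, along the tool's axes at that moment; what a row does not reach only later rows make up. A row lasts 1/8 s, in which the tool goes at most 62.5 mm and 10.7 degrees, less where a joint would pass 70% of its speed; a pose out of reach is approached as far as the arm can. A call with a gripper value outside its range is refused whole. The fingers move at their own pace and stop on an object; the grip force is fixed at half the most. Time passes only in rows, so rows that repeat a pose let the fingers close. It gives the time, the measured TCP pose, the force, the opening and the grip force at its end, in the units of the state.
- read_state(): the state, without advancing time (a new reading comes with each control period).
- get_image(name): name is "scene" or "top" or "wrist"; returns a dict with "color" (480x640x3 uint8, blue, green, red), "mtx" (3x3 intrinsics, pixels), "position" and "orientation" of the camera in the world. Camera axes: x right, y down, z forward; pixel columns grow to the right and rows downward; lengths in mm; the calibration is good to about 2 mm. A picture is of the moment at which its call begins. There is no depth.
- job_done(): hands the job in; it is judged then, once.
The state is a dict: "clock": time; "joints": joint angles; "joint_vel": joint speeds; "joint_efforts": joint torques, N m; "position": TCP position; "ee_rot": TCP orientation; "contact_force": force on the tool from outside, world axes, zero at the start; "wrist_torque": the same for the moment, N m; "gripper_width": finger opening in mm; "grasp_force": force on a finger pad.
Only numpy, scipy, OpenCV 4.12 (cv2) and the standard library are available. Lean on these libraries where they do the work, as an engineer would, in place of code of your own. Each camera call takes 0.05 s, during which the arm holds its last target. There are 200 camera calls.

### The job

Fit the loose side leaf onto the fly-tying station: lift it by its tool block, hold it sloping with its free edge raised so that its tongue slips in under the lip of the station's grooved edge, and press it home. Then let it down flat so that the joint locks, flush along the edge and with the ends of the two boards in line. Work by feel and gently: do not force the joint or let the leaf drop, and leave the other things alone.

Things in the scene. Friction and masses are not known exactly. Their poses are not given: they have to be found in the camera images.
- station: Fly-tying station, fixed to the bench: maple board 220 by 264 by 20 mm, pedestal vise 250 mm high on its far +y end. Along its -y side, across an 8 mm gap, a 220 mm long maple strip has the groove. The strip is screwed tight through slots and may stand up to 7 mm farther in or out (y) than nominal: the gap shows it. Origin: bench level, mid-length, nominal y of the strip's lip face.
- groove_edge (a point): Nominal place of the middle of the strip's upper front edge, 20 mm above the bench; axes as the station: x along the groove, y into the station. The real edge lies up to 7 mm from here either way in y, to be felt or seen; x and z are true. Under this edge is a lip 6 mm thick (14 to 20 mm up); the groove below it is 9 mm deep in y and 9 mm high (5 to 14 mm up).
- ridge (a point): Nominal top of the rounded locking ridge on the strip's bottom lip, mid-length: 15 mm outside (-y) the groove edge, 10.5 mm up, 10 mm wide; it shifts in y with the strip. The bottom lip is 5 mm thick and sticks out 20 mm. A leaf cannot be slid in flat past it. The thin lips crack at about 18 N; 5 N presses the leaf home.
- leaf: Loose side leaf: maple board 220 mm (x) by 140 mm (y) by 20 mm, 0.34 to 0.59 kg. Origin: underside, in the plane of its tongued +y face, mid-length; the board runs to -y. Two pegs 8 mm wide, 40 mm high stand by the corners of the free (-y) edge.
- leaf_block (a point): Centre of the tool block on the leaf, the place to hold it: 36 mm (y) by 100 mm (x) by 42 mm high, standing on the leaf's top face; 41 mm up when the leaf lies on the bench. Axes as the leaf. It lies 75 mm behind (-y) and 21 mm above leaf_edge.
- leaf_edge (a point): Middle of the upper edge of the leaf's tongued face, on its top face; axes as the leaf. In the locked joint it meets the strip's upper edge with the axes parallel, with about 2.5 mm of play in y. Sloping 0.35 rad with the tongue pressed home it lies 1 to 2 mm above the strip's edge and in line with it in y (within 1 mm).
- tongue (a point): Nose of the leaf's tongue, mid-length: 8 mm ahead (+y) of its face, 10 mm above its underside; tongue 7 mm thick, round-nosed. Behind the face the underside is cut away for 21.5 mm (ceiling 12 mm up), but for a hook 8 mm wide right behind the face, 6.5 mm up, that drops in behind the ridge. Enter with the free edge raised 15 to 30 degrees.
- thread_spool: Thread spool, 28 mm wide, 30 mm high, standing on the station; origin at its underside. Leave alone.
- cement_jar: Small glass jar with black cap, 38 mm wide, 50 mm high; origin at its underside. Leave alone.
- hook_tin: Round steel tin, 60 mm wide, 35 mm high; origin at its underside. Leave alone.

How it is judged (in metres and radians):
On the way:
1. with the leaf still sloping, its tongue is in behind the ridge, at the height of the groove, and pressed home against the station (angle between leaf's own z axis and vertical above 0.17 rad and y of tongue in the frame of groove_edge above -0.007 m and z of tongue in the frame of groove_edge below -0.0085 m and contact force between leaf and station above 3 N), for 0.3 s.
At the end, for the whole second after the job is handed in: The leaf lies flat (within 0.025 rad) and at rest, locked in the strip: its edge between 10.2 mm outside and 8.5 mm inside the strip's nominal edge (only a locked leaf lies flat there), tops flush within 1.5 mm, edges parallel within 0.025 rad, ends in line within 5 mm (angle between leaf's own z axis and vertical below 0.025 rad and angle between the x axis of leaf and the x axis of station, either way round below 0.025 rad and y of leaf_edge in the frame of groove_edge between -0.0102 and 0.0085 m and z of leaf_edge in the frame of groove_edge between -0.0015 and 0.0015 m and x of leaf_edge in the frame of groove_edge between -0.005 and 0.005 m and linear speed of leaf below 0.01 m/s); the robot touches nothing.
It fails at once if the joint is forced: leaf and station press on each other with over 18 N (contact force between leaf and station above 18 N).
It fails at once if the leaf is dropped or let fall shut (it turns faster than 3 rad/s) (angular speed of leaf above 3 rad/s).
It fails at once if the thread spool is knocked or moved by over 10 mm (distance of thread_spool from where it was at the start of the episode above 0.01 m).
It fails at once if the jar is knocked or moved by over 10 mm (distance of cement_jar from where it was at the start of the episode above 0.01 m).
It fails at once if the tin is knocked or moved by over 10 mm (distance of hook_tin from where it was at the start of the episode above 0.01 m).
It also fails if it takes over 64 s, if anything falls off the work surface, if the arm or the gripper's body presses on something with over 40 N, if the wrist force passes 120 N, or if a joint passes its speed limit or range.

## Working session

There is one attempt and no reset: what is moved stays moved. The work goes in short steps, Python scripts to look and compute and a tool call to move; the robot and the scene stay as the last step left them, time stands still between calls to the robot, and variables do not carry over. Pictures are saved under pics/ and viewed, at most 10 in all, crops included, and the job is handed in when it is done.

Besides the shell and the picture viewer there is one more tool, called after ">>>" as name(argument=value, ...) on one line, values as JSON. carry_out: Moves the arm, as the interface text tells. Its arguments: {"type":"object","properties":{"motion":{"type":"array"}},"required":["motion"]}

```bash
mkdir -p pics; ls; python3 - <<'E'
from bench import *
import cv2
for n in ("top","scene"):
    i=get_image(n); cv2.imwrite(f"pics/{n}0.png",i["color"]); print(n,i["mtx"].tolist(),i["position"],i["orientation"])
s=read_state(); print(s)
E
```

```text
pics
top [[498.1418872175579, 0.0, 324.1743173964286], [0.0, 498.1418872175579, 245.13363335431458], [0.0, 0.0, 1.0]] [454.90807565 -46.22870204 832.12983184] [ 0.71043249 -0.69755696  0.06729383 -0.06458718]
scene [[457.3226594528849, 0.0, 317.1431985780187], [0.0, 457.3226594528849, 239.2437777766373], [0.0, 0.0, 1.0]] [1222.69930399  220.84439927  463.67218994] [ 0.47227148  0.72790517 -0.41271055 -0.27709874]
{'clock': 0.1, 'joints': array([ 1.59661465e+00,  3.85465714e-01,  6.76421641e-03, -4.08133048e-04,
       -1.19398976e+00, -2.58611552e-01]), 'joint_vel': array([ 1.75987342e-04, -4.77533123e-04,  4.95498459e-03,  1.66083336e-03,
        5.86428075e-04, -4.16151759e-05]), 'joint_efforts': array([-7.65693403e-04, -3.93319452e+01,  1.88928545e+01,  4.19801071e+00,
       -2.62125992e-03,  5.79714751e-06]), 'position': array([144.05304343, 607.67034755, 244.34402113]), 'ee_rot': array([ 9.93224351e-01, -1.16208667e-01, -5.34742108e-05,  9.64783038e-04]), 'contact_force': array([0.14321827, 0.13980667, 0.38094775]), 'wrist_torque': array([-0.00156546,  0.02800972, -0.03787143]), 'grasp_force': 0.0, 'gripper_width': 85.37678001207371}
```

View pics/top0.png

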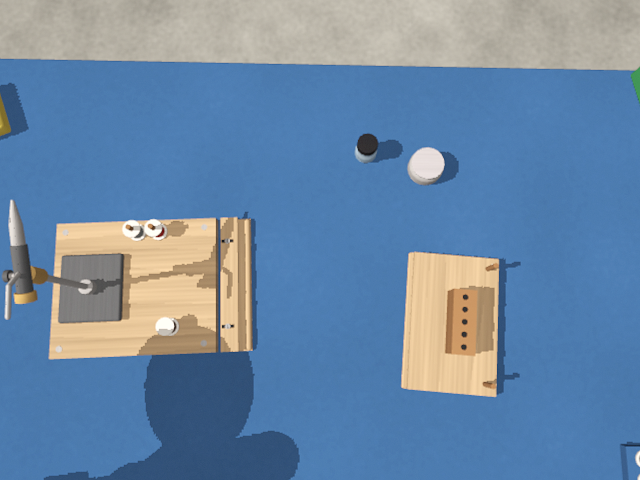

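View pics/scene0.png

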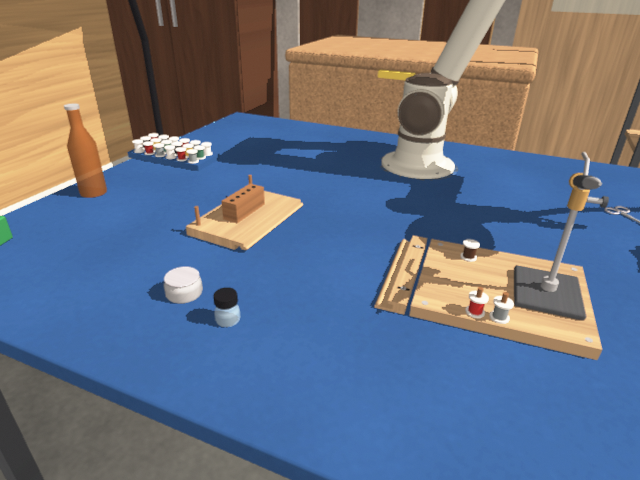

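```bash
cat > h.py <<'E'
import numpy as np, cv2
from scipy.spatial.transform import Rotation as R
def ray(i,px,z):
    px=np.atleast_2d(np.array(px,float)); d=np.c_[px,np.ones(len(px))]@np.linalg.inv(i["mtx"]).T
    d=R.from_quat(i["orientation"]).apply(d); p=np.array(i["position"]); return p+d*((z-p[2])/d[:,2])[:,None]
def proj(i,P):
    q=R.from_quat(i["orientation"]).inv().apply(np.atleast_2d(P)-np.array(i["position"]))@i["mtx"].T; return q[:,:2]/q[:,2:]
E
python3 - <<'E'
from bench import *
from h import *
i=get_image("top"); c=i["color"]
a=cv2.resize(c[205:365,195:275],None,fx=3.7,fy=3.7,interpolation=cv2.INTER_CUBIC)
b=cv2.resize(c[240:405,395:525],None,fx=3.6,fy=3.6,interpolation=cv2.INTER_CUBIC)
h=max(a.shape[0],b.shape[0]); o=np.zeros((h,a.shape[1]+b.shape[1],3),np.uint8);o[:a.shape[0],:a.shape[1]]=a;o[:b.shape[0],a.shape[1]:]=b
cv2.imwrite("pics/c1.png",o);print(o.shape,a.shape)
hsv=cv2.cvtColor(c,cv2.COLOR_BGR2HSV); m=((hsv[...,0]<30)&(hsv[...,1]>40)&(hsv[...,2]>60)).astype(np.uint8)
n,l,s,ce=cv2.connectedComponentsWithStats(m)
for k in range(1,n):
    if s[k,4]>1500:
        ct=max(cv2.findContours((l==k).astype(np.uint8),0,1)[0],key=cv2.contourArea)
        r=cv2.boxPoints(cv2.minAreaRect(ct)); print(k,s[k],r.tolist(),ray(i,r,20)[:,:2].round(1).tolist())
E
```

```text
(594, 764, 3) (592, 296, 3)
2 [ 220  217   33  135 4083] [[218.2276153564453, 217.25033569335938], [250.0563507080078, 216.77529907226562], [252.0563507080078, 350.7752990722656], [220.2276153564453, 351.2503356933594]] [[652.6, 130.3], [654.4, 77.1], [434.9, 63.9], [433.3, 114.5]]
3 [   49   218   169   141 16772] [[43.93380355834961, 224.2524871826172], [216.87506103515625, 217.7017059326172], [221.96417236328125, 352.05438232421875], [49.022918701171875, 358.60516357421875]] [[635.0, 419.8], [651.8, 132.5], [432.1, 111.7], [417.1, 385.1]]
8 [  401   252    98   145 12744] [[400.3907470703125, 390.9661865234375], [408.15692138671875, 251.17538452148438], [503.19696044921875, 256.45538330078125], [495.4307861328125, 396.2461853027344]] [[377.2, -172.0], [600.8, -187.3], [594.9, -344.6], [371.7, -321.5]]
```

View pics/c1.png

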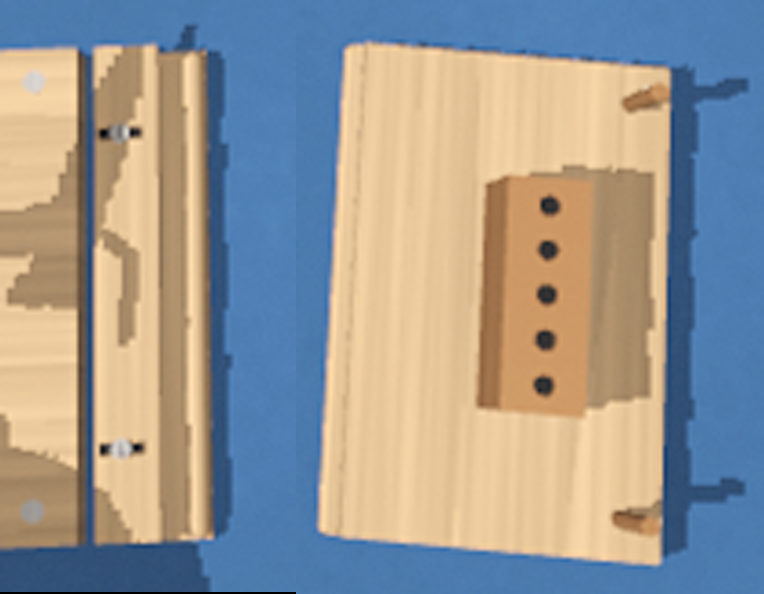

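```bash
python3 - <<'E'
from bench import *
from h import *
i=get_image("top")
A=lambda p:[195+p[0]/3.7-.35,205+p[1]/3.7-.35]
B=lambda p:[395+(p[0]-296)/3.6-.35,240+p[1]/3.6-.35]
def show(n,px,z): print(n,ray(i,px,z)[:,:2].round(1).tolist())
show("board edge",[A((79,48)),A((84,545))],20)
show("strip in",[A((93,47)),A((96,543))],20)
show("lip",[A((158,44)),A((161,542))],20)
show("botlip",[A((206,52)),A((214,537))],5)
P=ray(i,[A((158,44)),A((161,542))],20); d=P[0]-P[1]; print("stn ang",np.degrees(np.arctan2(d[1],d[0])),np.linalg.norm(d), P.mean(0))
show("leaf face",[B((367,43)),B((338,533))],20)
show("leaf free",[B((671,68)),B((661,565))],20)
show("holes",[B((549,205)),B((547,295)),B((543,386))],62)
show("blocktop corners",[B(p) for p in((509,178),(594,185),(585,415),(500,409))],62)
# other-view check of station: far side board
E
```

```text
board edge [[651.9, 134.0], [432.1, 119.1]]
strip in [[652.5, 127.7], [433.0, 113.9]]
lip [[654.4, 98.4], [433.9, 86.0]]
botlip [[654.7, 78.7], [436.1, 65.3]]
stn ang 3.204688313422561 220.82365986119459 [544.18488135  92.18465278  20.        ]
leaf face [[600.3, -197.6], [382.3, -181.4]]
leaf free [[591.3, -337.2], [371.2, -322.4]]
holes [[523.6, -266.8], [485.4, -264.7], [447.4, -261.7]]
blocktop corners [[534.9, -250.0], [532.6, -286.5], [435.7, -278.9], [437.6, -243.2]]
```

```bash
cat > plan.py <<'E'
# usage: plan.py x,y,z,yawdeg,pitchrad ...   prints tool-axes turn+shift for successive calls; keeps commanded pose
import sys,json,os
from h import *
def Rt(yaw,th): return R.from_euler('z',yaw,degrees=True)*R.from_euler('x',th)*R.from_euler('x',np.pi)
f='cmd.json'
c=json.load(open(f)) if os.path.exists(f) else dict(p=[144.158,608.126,245.312],q=[0.99322435,-0.11620867,0,0])
p,r=np.array(c['p']),R.from_quat(c['q'])
for a in sys.argv[1:]:
    v=[float(t) for t in a.split(',')]; t=Rt(v[3],v[4])
    w=(r.inv()*t).as_rotvec().round(4); s=r.inv().apply(np.array(v[:3])-p).round(1)
    print(w.tolist(),s.tolist(),'dist',np.linalg.norm(s).round(),'turn',np.linalg.norm(w).round(3))
    p=p+r.apply(s); r=r*R.from_rotvec(w)
json.dump(dict(p=p.tolist(),q=r.as_quat().tolist()),open(f,'w'))
try:
    from bench import read_state
    s=read_state(); print(s['clock'],s['position'].round(1),s['ee_rot'].round(4),s['contact_force'].round(2),s['wrist_torque'].round(3),s['gripper_width'])
except Exception as e: print(e)
E
python3 plan.py 250,340,300,-13.346,0 390,80,300,-13.346,0 470,-190,220,-3.95,0 485.3,-264.7,110,-3.95,0
```

```text
[-0.0, 0.0, -0.0] [164.9, 236.5, -54.7] dist 293.0 turn 0.0
[-0.0, 0.0, -0.0] [196.2, 220.6, 0.0] dist 295.0 turn 0.0
[-0.0, 0.0, -0.164] [140.2, 244.3, 80.0] dist 293.0 turn 0.164
[-0.0, 0.0, -0.0] [20.4, 73.4, 110.0] dist 134.0 turn 0.0
0.2 [144.1 607.8 244.6] [ 9.932e-01 -1.162e-01 -0.000e+00  7.000e-04] [-0.37  0.26  0.16] [ 0.007 -0.029  0.003] 85.60256209570304
```

>>> carry_out(motion=[[0,0,0,164.9,236.5,-54.7,1],[0,0,0,164.9,236.5,-54.7,1],[0,0,0,164.9,236.5,-54.7,1],[0,0,0,164.9,236.5,-54.7,1],[0,0,0,164.9,236.5,-54.7,1]])

```text
clock: 0.82
position: [250.5, 337.5, 300.7]
ee_rot: [0.993, -0.116, 0.0, -0.0]
contact_force: [0.2, 0.6, 0.1]
gripper_width: 85.3
grasp_force: 0.0
```

>>> carry_out(motion=[[0,0,0,196.2,220.6,0,1],[0,0,0,196.2,220.6,0,1],[0,0,0,196.2,220.6,0,1],[0,0,0,196.2,220.6,0,1],[0,0,0,196.2,220.6,0,1]])

```text
clock: 1.45
position: [390.5, 77.8, 300.2]
ee_rot: [0.993, -0.117, 0.0, -0.0]
contact_force: [1.1, 0.7, -0.5]
gripper_width: 85.4
grasp_force: 0.0
```

>>> carry_out(motion=[[0,0,-0.164,140.2,244.3,80,1],[0,0,-0.164,140.2,244.3,80,1],[0,0,-0.164,140.2,244.3,80,1],[0,0,-0.164,140.2,244.3,80,1],[0,0,-0.164,140.2,244.3,80,1]])

```text
clock: 2.08
position: [470.2, -192.3, 219.2]
ee_rot: [0.999, -0.035, -0.0, -0.0]
contact_force: [1.2, 0.6, 1.7]
gripper_width: 85.5
grasp_force: 0.0
```

>>> carry_out(motion=[[0,0,0,20.4,73.4,110,1],[0,0,0,20.4,73.4,110,1],[0,0,0,20.4,73.4,110,1],[0,0,0,20.4,73.4,110,1],[0,0,0,20.4,73.4,110,1]])

```text
clock: 2.7
position: [486.6, -264.1, 112.1]
ee_rot: [0.999, -0.034, 0.002, 0.0]
contact_force: [-0.5, 0.1, 0.8]
gripper_width: 85.4
grasp_force: 0.0
```

```bash
python3 - <<'E'
from bench import *
from h import *
i=get_image("wrist"); cv2.imwrite("pics/w1.png",i["color"]); 
s=read_state(); print(s['position'],s['ee_rot'],s['joints'].round(2),i["position"],i["orientation"])
E
python3 plan.py 485.3,-264.7,41,-3.95,0
```

```text
[ 486.58506382 -264.00525725  112.21300781] [ 9.99434071e-01 -3.35764035e-02  1.99160883e-03  4.42520984e-04] [-0.2   0.4  -0.35  0.   -0.82  1.71] [ 565.21867466 -268.65614582  240.76063375] [-0.67487453  0.72186226  0.1113407  -0.10517837]
[-0.0, 0.0, -0.0] [0.0, 0.0, 69.0] dist 69.0 turn 0.0
2.75 [ 486.6 -264.   112.2] [ 9.994e-01 -3.360e-02  2.000e-03  4.000e-04] [ 0.47 -0.37  1.11] [0.012 0.01  0.008] 85.0463956620563
```

View pics/w1.png

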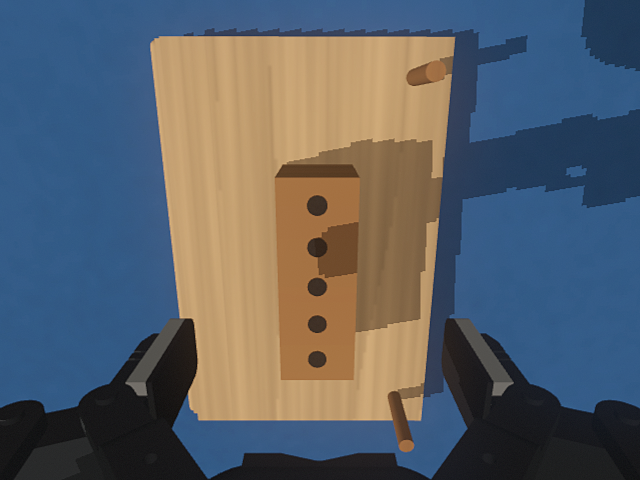

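>>> carry_out(motion=[[0,0,0,0,0,40,1],[0,0,0,0,0,69,1],[0,0,0,0,0,69,1],[0,0,0,0,0,69,0.2],[0,0,0,0,0,69,-0.1]])

```text
clock: 3.38
position: [486.7, -264.8, 42.9]
ee_rot: [0.999, -0.034, 0.002, 0.0]
contact_force: [0.1, -0.2, -0.0]
gripper_width: 51.6
grasp_force: 0.0
```

>>> carry_out(motion=[[0,0,0,0,0,0,-1],[0,0,0,0,0,0,-1],[0,0,0,0,0,0,-1],[0,0,0,0,0,0,-1],[0,0,0,0,0,0,-1]])

```text
clock: 4.0
position: [486.4, -264.6, 42.6]
ee_rot: [0.999, -0.034, 0.001, 0.0]
contact_force: [-0.7, 2.4, 6.7]
gripper_width: 35.5
grasp_force: 62.4
```

```bash
python3 - <<'E'
s=open('plan.py').read()
s=s.replace("    v=[float(t) for t in a.split(',')]; t=","    v=[float(t) for t in a.lstrip('s').split(',')]\n    if a[0]=='s':\n        g=R.from_euler('z',3.5,degrees=True).apply([v[0],v[1],0])+[544.2,92.2,0]; v[:2]=g[:2]; v[3]+=3.5\n    t=")
s=s.replace("s['gripper_width'])","s['gripper_width'])\n    d=s['position']-[544.2,92.2,0]; print('stn',R.from_euler('z',-3.5,degrees=True).apply(d).round(2),'yaw/pitch',(R.from_quat(s['ee_rot'])*R.from_euler('x',np.pi).inv()).as_euler('ZYX').round(4),'Fstn',R.from_euler('z',-3.5,degrees=True).apply(s['contact_force']).round(2))")
open('plan.py','w').write(s)
E
python3 plan.py 485.3,-264.7,61,-3.95,0 485.3,-264.7,150,-3.95,0
```

```text
[-0.0, 0.0, -0.0] [0.0, 0.0, -20.0] dist 20.0 turn 0.0
[-0.0, 0.0, -0.0] [0.0, 0.0, -89.0] dist 89.0 turn 0.0
4.0 [ 486.4 -264.6   42.6] [ 9.994e-01 -3.420e-02  1.300e-03  3.000e-04] [-0.7   2.35  6.7 ] [0.803 0.078 0.004] 35.49913711370285
stn [ -79.45 -352.65   42.57] yaw/pitch [-0.0684 -0.0027 -0.0004] Fstn [-0.56  2.39  6.7 ]
```

>>> carry_out(motion=[[0,0,0,0,0,-3,-1],[0,0,0,0,0,-8,-1],[0,0,0,0,0,-14,-1],[0,0,0,0,0,-20,-1],[0,0,0,0,0,-20,-1]])

```text
clock: 4.62
position: [485.8, -264.7, 61.6]
ee_rot: [0.999, -0.034, 0.001, 0.0]
contact_force: [0.2, -0.5, -4.0]
gripper_width: 35.1
grasp_force: 61.1
```

```bash
python3 plan.py 485.3,-264.7,150,-3.95,-0.35 s1,-180,150,0,-0.35 s1,-100,105,0,-0.35
```

```text
[-0.35, 0.0, -0.0] [0.0, 0.0, 0.0] dist 0.0 turn 0.35
[-0.0, 0.0446, -0.1221] [58.5, -170.7, -62.3] dist 191.0 turn 0.13
[0.0, -0.0, -0.0] [0.0, -90.6, 14.8] dist 92.0 turn 0.0
4.625 [ 485.8 -264.7   61.6] [ 9.994e-01 -3.440e-02  7.000e-04  1.000e-04] [ 0.2  -0.47 -3.96] [-0.009  0.012  0.052] 35.14250141162972
stn [ -80.05 -352.72   61.65] yaw/pitch [-0.0687 -0.0014 -0.0003] Fstn [ 0.18 -0.48 -3.96]
```

>>> carry_out(motion=[[0,0,0,0,0,-15,-1],[0,0,0,0,0,-40,-1],[0,0,0,0,0,-65,-1],[0,0,0,0,0,-82,-1],[0,0,0,0,0,-89,-1]])

```text
clock: 5.25
position: [485.9, -264.8, 151.9]
ee_rot: [0.999, -0.034, 0.001, 0.0]
contact_force: [-0.1, -0.4, -4.6]
gripper_width: 35.5
grasp_force: 61.1
```

>>> carry_out(motion=[[-0.05,0,0,0,0,0,-1],[-0.13,0,0,0,0,0,-1],[-0.22,0,0,0,0,0,-1],[-0.3,0,0,0,0,0,-1],[-0.35,0,0,0,0,0,-1]])

```text
clock: 5.88
position: [484.8, -264.1, 149.6]
ee_rot: [0.984, -0.033, -0.007, 0.175]
contact_force: [0.6, -0.1, -4.6]
gripper_width: 35.3
grasp_force: 61.1
```

>>> carry_out(motion=[[0,0.006,-0.016,8,-23,-8,-1],[0,0.018,-0.05,24,-69,-25,-1],[0,0.031,-0.085,41,-119,-44,-1],[0,0.04,-0.11,53,-155,-57,-1],[0,0.0446,-0.1221,58.5,-170.7,-62.3,-1]])

```text
clock: 6.5
position: [557.2, -85.2, 149.9]
ee_rot: [0.984, 0.031, 0.006, 0.174]
contact_force: [-0.1, -0.2, -4.5]
gripper_width: 35.1
grasp_force: 61.4
```

>>> carry_out(motion=[[0,0,0,0,-15,2.5,-1],[0,0,0,0,-40,6.5,-1],[0,0,0,0,-65,10.6,-1],[0,0,0,0,-83,13.6,-1],[0,0,0,0,-90.6,14.8,-1]])

```text
clock: 7.12
position: [550.8, -7.4, 104.3]
ee_rot: [0.984, 0.03, 0.005, 0.174]
contact_force: [-0.6, 0.6, -4.1]
gripper_width: 35.3
grasp_force: 61.4
```

```bash
python3 plan.py; python3 - <<'E'
from bench import *
from h import *
i=get_image("top"); j=get_image("scene")
a=cv2.resize(i["color"][200:380,190:380],None,fx=3,fy=3,interpolation=cv2.INTER_CUBIC)
b=cv2.resize(j["color"][200:330,280:480],None,fx=4,fy=4,interpolation=cv2.INTER_CUBIC)
cv2.imwrite("pics/t2.png",a);cv2.imwrite("pics/s2.png",b)
E
```

```text
7.125 [550.8  -7.4 104.3] [0.9842 0.0302 0.0047 0.1743] [-0.61  0.63 -4.15] [ 1.046e+00  7.500e-02 -1.000e-03] 35.335661034604506
stn [  0.54 -99.77 104.3 ] yaw/pitch [ 0.0611  0.0014 -0.3505] Fstn [-0.57  0.67 -4.15]
```

View pics/t2.png

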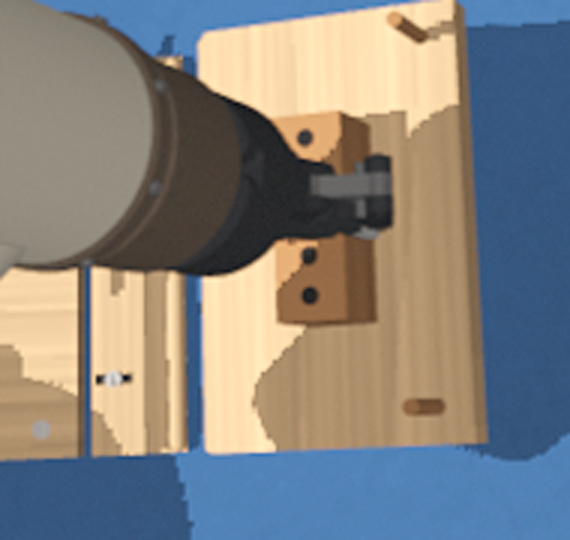

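View pics/s2.png

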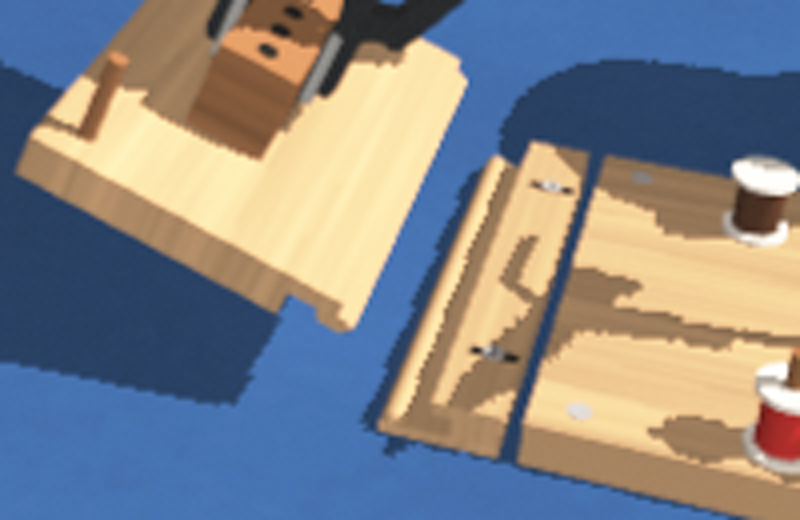

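```bash
python3 - <<'E'
from bench import *
from h import *
i=get_image("top")
A=lambda p:[190+p[0]/3-.33,200+p[1]/3-.33]
S=lambda P:R.from_euler('z',-3.5,degrees=True).apply(P-np.array([544.2,92.2,0])).round(1).tolist()
print("nose corners",S(ray(i,[A((207,453)),A((198,37))],46)))
print("free-edge top corners",S(ray(i,[A((487,442)),A((457,3))],57.4+48)))
print("strip corner bottom",S(ray(i,[A((145,456))],20)), S(ray(i,[A((187,453))],5)),"strip left",S(ray(i,[A((91,457)),A((91,268))],20)),"board",S(ray(i,[A((82,457)),A((80,268))],20)))
j=get_image("scene")
B=lambda p:[280+p[0]/4-.37,200+p[1]/4-.37]
print("scene strip +x corner lip",S(ray(j,[B((440,408))],20)),"far",S(ray(j,[B((532,141))],20)),"strip in",S(ray(j,[B((507,432)),B((588,152))],20)),"board",S(ray(j,[B((520,437)),B((605,156))],20)))
print("botlip",S(ray(j,[B((383,418)),B((497,157))],5)))
print("leaf top edge corner",S(ray(j,[B((352,328)),B((467,80))],57.4)))
E
```

```text
nose corners [[-110.7, -35.3, 46.0], [110.1, -34.6, 46.0]]
free-edge top corners [[-110.4, -176.0, 105.4], [106.6, -172.5, 105.4]]
strip corner bottom [[-111.2, 0.8, 20.0]] [[-110.9, -19.4, 5.0]] strip left [[-110.5, 29.4, 20.0], [-10.0, 29.0, 20.0]] board [[-110.3, 34.2, 20.0], [-9.7, 34.9, 20.0]]
scene strip +x corner lip [[111.9, 4.2, 20.0]] far [[-111.9, 1.1, 20.0]] strip in [[117.2, 31.4, 20.0], [-111.1, 28.5, 20.0]] board [[118.4, 36.6, 20.0], [-110.3, 36.7, 20.0]]
botlip [[107.1, -18.6, 5.0], [-116.3, -15.3, 5.0]]
leaf top edge corner [[124.1, -30.7, 57.4], [-92.0, -30.8, 57.4]]
```

```bash
python3 plan.py s1,-78,78,0,-0.35 s1,-74.5,73.4,0,-0.35
```

```text
[0.0, -0.0, -0.0] [0.0, -29.9, 17.9] dist 35.0 turn 0.0
[0.0, -0.0, -0.0] [0.0, -4.9, 3.1] dist 6.0 turn 0.0
7.325 [551.4  -7.9 105.2] [0.9843 0.0298 0.0053 0.1741] [ 0.6  -0.78 -4.21] [1.116 0.081 0.008] 35.498972916536516
stn [   1.06 -100.33  105.25] yaw/pitch [ 6.060e-02 -1.000e-04 -3.501e-01] Fstn [ 0.55 -0.82 -4.21]
```

>>> carry_out(motion=[[0,0,0,0,-6,3.6,-1],[0,0,0,0,-15,9,-1],[0,0,0,0,-24,14.4,-1],[0,0,0,0,-29,17.4,-1],[0,0,0,0,-29.9,17.9,-1]])

```text
clock: 7.95
position: [549.9, 14.7, 77.4]
ee_rot: [0.984, 0.03, 0.005, 0.174]
contact_force: [0.5, -0.8, -3.3]
gripper_width: 34.9
grasp_force: 61.4
```

>>> carry_out(motion=[[0,0,0,0,-1,0.6,-1],[0,0,0,0,-2,1.3,-1],[0,0,0,0,-3.5,2.2,-1],[0,0,0,0,-4.9,3.1,-1],[0,0,0,0,-4.9,3.1,-1]])

```text
clock: 8.57
position: [549.8, 18.0, 73.3]
ee_rot: [0.984, 0.03, 0.005, 0.174]
contact_force: [-0.6, -0.3, -4.2]
gripper_width: 35.4
grasp_force: 61.4
```

```bash
python3 plan.py;  python3 - <<'E'
from bench import *
from h import *
i=get_image("top"); j=get_image("scene")
b=cv2.resize(j["color"][210:320,310:440],None,fx=5,fy=5,interpolation=cv2.INTER_CUBIC)
cv2.imwrite("pics/s3.png",b)
E
```

```text
8.575 [549.8  18.   73.3] [0.9843 0.0302 0.0053 0.1741] [-0.57 -0.27 -4.25] [1.124 0.045 0.035] 35.44059966721537
stn [  1.05 -74.43  73.31] yaw/pitch [ 6.130e-02  1.000e-04 -3.501e-01] Fstn [-0.58 -0.23 -4.25]
```

View pics/s3.png

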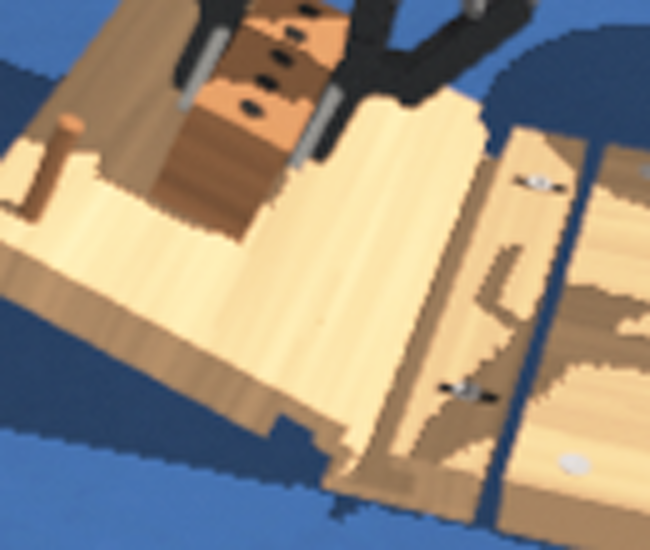

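>>> carry_out(motion=[[0,0,0,0,-0.8,0,-1],[0,0,0,0,-1.6,0,-1],[0,0,0,0,-2.4,0,-1],[0,0,0,0,-3.2,0,-1],[0,0,0,0,-4,0,-1]])

```text
clock: 9.3
position: [549.6, 21.8, 72.0]
ee_rot: [0.984, 0.03, 0.005, 0.174]
contact_force: [-0.4, -1.2, -3.7]
gripper_width: 35.3
grasp_force: 61.4
```

>>> carry_out(motion=[[0,0,0,0,-0.5,0,-1],[0,0,0,0,-1,0,-1],[0,0,0,0,-1.5,0,-1],[0,0,0,0,-2,0,-1],[0,0,0,0,-2,0,-1]])

```text
clock: 9.93
position: [549.5, 23.6, 71.3]
ee_rot: [0.984, 0.03, 0.005, 0.174]
contact_force: [0.5, -0.4, -4.9]
gripper_width: 35.3
grasp_force: 61.4
```

>>> carry_out(motion=[[0,0,0,0,-0.5,0,-1],[0,0,0,0,-1,0,-1],[0,0,0,0,-1.5,0,-1],[0,0,0,0,-2,0,-1],[0,0,0,0,-2,0,-1]])

```text
clock: 10.55
position: [549.4, 25.5, 70.6]
ee_rot: [0.984, 0.03, 0.005, 0.174]
contact_force: [-0.6, -0.5, -4.6]
gripper_width: 35.0
grasp_force: 61.4
```

>>> carry_out(motion=[[0,0,0,0,-0.5,0,-1],[0,0,0,0,-1,0,-1],[0,0,0,0,-1.5,0,-1],[0,0,0,0,-1.5,0,-1]])

```text
clock: 11.05
position: [549.3, 26.9, 70.1]
ee_rot: [0.984, 0.03, 0.005, 0.174]
contact_force: [1.0, -0.3, -4.2]
gripper_width: 35.0
grasp_force: 61.4
```

>>> carry_out(motion=[[0,0,0,0,-0.4,0,-1],[0,0,0,0,-0.8,0,-1],[0,0,0,0,-1.2,0,-1],[0,0,0,0,-1.2,0,-1]])

```text
clock: 11.55
position: [549.2, 28.0, 69.7]
ee_rot: [0.984, 0.03, 0.005, 0.174]
contact_force: [-0.5, 0.1, -3.6]
gripper_width: 35.2
grasp_force: 61.4
```

>>> carry_out(motion=[[0,0,0,0,-0.3,0,-1],[0,0,0,0,-0.6,0,-1],[0,0,0,0,-0.8,0,-1],[0,0,0,0,-0.8,0,-1]])

```text
clock: 12.05
position: [549.2, 28.8, 69.4]
ee_rot: [0.984, 0.03, 0.005, 0.174]
contact_force: [-0.5, -0.1, -3.8]
gripper_width: 35.3
grasp_force: 61.4
```

>>> carry_out(motion=[[0,0,0,0,-0.3,0,-1],[0,0,0,0,-0.6,0,-1],[0,0,0,0,-0.9,0,-1],[0,0,0,0,-0.9,0,-1]])

```text
clock: 12.55
position: [548.9, 29.4, 69.0]
ee_rot: [0.984, 0.03, 0.005, 0.174]
contact_force: [0.8, -2.1, -4.8]
gripper_width: 35.5
grasp_force: 61.3
```

>>> carry_out(motion=[[0,0,0,0,-0.3,0,-1],[0,0,0,0,-0.6,0,-1],[0,0,0,0,-0.6,0,-1]])

```text
clock: 12.92
position: [548.9, 30.0, 68.8]
ee_rot: [0.984, 0.03, 0.005, 0.174]
contact_force: [0.1, -1.6, -5.1]
gripper_width: 35.3
grasp_force: 61.1
```

>>> carry_out(motion=[[0,0,0,0,-0.2,0,-1],[0,0,0,0,-0.4,0,-1],[0,0,0,0,-0.4,0,-1]])

```text
clock: 13.3
position: [548.9, 30.4, 68.7]
ee_rot: [0.984, 0.03, 0.005, 0.174]
contact_force: [0.3, -1.8, -6.5]
gripper_width: 35.6
grasp_force: 61.0
```

```bash
python3 plan.py; python3 - <<'E'
from bench import *
from h import *
i=get_image("top"); j=get_image("scene")
b=cv2.resize(j["color"][210:320,310:440],None,fx=5,fy=5,interpolation=cv2.INTER_CUBIC)
cv2.imwrite("pics/s4.png",b)
E
```

```text
13.3 [548.9  30.4  68.7] [0.9842 0.0301 0.0051 0.1741] [ 0.32 -1.79 -6.53] [ 0.534 -0.052  0.1  ] 35.579147445411174
stn [  0.89 -61.98  68.69] yaw/pitch [ 0.0611  0.0004 -0.3502] Fstn [ 0.21 -1.81 -6.53]
```

View pics/s4.png

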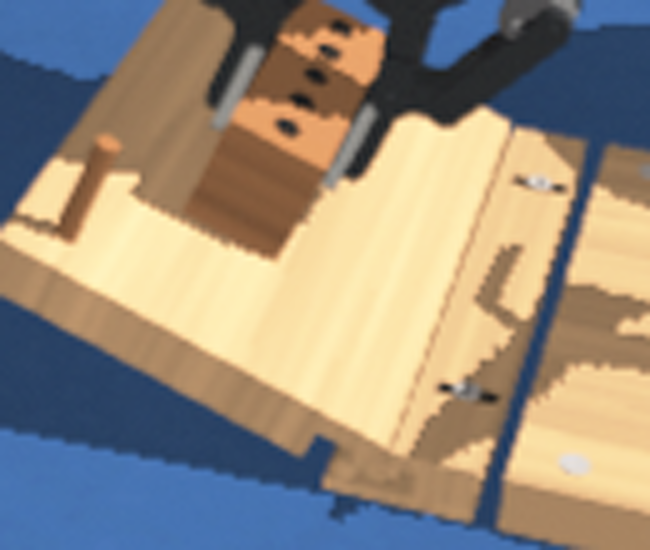

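>>> carry_out(motion=[[0,0,0,0,0,0.3,-1],[0,0,0,0,0,0.6,-1],[0,0,0,0,0,0.6,-1]])

```text
clock: 13.78
position: [549.5, 30.8, 68.4]
ee_rot: [0.984, 0.03, 0.006, 0.174]
contact_force: [-0.6, 0.3, -4.9]
gripper_width: 35.3
grasp_force: 61.3
```

>>> carry_out(motion=[[0,0,0,0,-0.2,0,-1],[0,0,0,0,-0.4,0,-1],[0,0,0,0,-0.4,0,-1]])

```text
clock: 14.15
position: [549.2, 30.8, 68.2]
ee_rot: [0.984, 0.03, 0.006, 0.174]
contact_force: [-0.6, 0.1, -4.3]
gripper_width: 35.4
grasp_force: 61.4
```

```bash
python3 plan.py
```

```text
14.15 [549.2  30.8  68.2] [0.9843 0.0301 0.0055 0.1739] [-0.57  0.07 -4.34] [ 1.143  0.103 -0.04 ] 35.3579646855406
stn [  1.25 -61.58  68.19] yaw/pitch [ 0.0612 -0.0004 -0.3498] Fstn [-0.56  0.1  -4.34]
```

Free again; press on in y.

>>> carry_out(motion=[[0,0,0,0,-0.3,0,-1],[0,0,0,0,-0.6,0,-1],[0,0,0,0,-0.6,0,-1]])

```text
clock: 14.52
position: [549.0, 31.3, 67.9]
ee_rot: [0.984, 0.03, 0.005, 0.174]
contact_force: [-0.4, 0.8, -4.8]
gripper_width: 35.5
grasp_force: 61.4
```

>>> carry_out(motion=[[0,0,0,0,-0.3,0,-1],[0,0,0,0,-0.6,0,-1],[0,0,0,0,-0.6,0,-1]])

```text
clock: 14.9
position: [548.9, 31.7, 67.7]
ee_rot: [0.984, 0.03, 0.005, 0.174]
contact_force: [-0.6, -1.1, -3.5]
gripper_width: 34.8
grasp_force: 61.4
```

```bash
python3 plan.py
```

```text
14.9 [548.9  31.7  67.7] [0.9842 0.0299 0.0053 0.1742] [-0.63 -1.11 -3.54] [ 0.802 -0.034 -0.087] 34.82953782807254
stn [  1.01 -60.72  67.75] yaw/pitch [ 6.080e-02  1.000e-04 -3.503e-01] Fstn [-0.7  -1.07 -3.54]
```

>>> carry_out(motion=[[0,0,0,0,-0.2,0,-1],[0,0,0,0,-0.4,0,-1],[0,0,0,0,-0.4,0,-1]])

```text
clock: 15.28
position: [548.8, 31.8, 67.7]
ee_rot: [0.984, 0.03, 0.005, 0.174]
contact_force: [-0.2, -3.2, -2.2]
gripper_width: 35.2
grasp_force: 61.5
```

```bash
python3 plan.py
```

```text
15.275 [548.8  31.8  67.7] [0.9842 0.0297 0.0051 0.1743] [-0.22 -3.18 -2.15] [ 0.147 -0.169 -0.18 ] 35.15335598163186
stn [  0.93 -60.58  67.68] yaw/pitch [ 6.040e-02  2.000e-04 -3.506e-01] Fstn [-0.41 -3.16 -2.15]
```

>>> carry_out(motion=[[0,0,0,0,-0.2,0,-1],[0,0,0,0,-0.3,0,-1],[0,0,0,0,-0.3,0,-1],[0,0,0,0,-0.3,0,-1],[0,0,0,0,-0.3,0,-1]])

```text
clock: 15.9
position: [548.8, 31.9, 67.7]
ee_rot: [0.984, 0.03, 0.005, 0.175]
contact_force: [1.3, -4.9, -0.7]
gripper_width: 35.3
grasp_force: 61.6
```

```bash
python3 plan.py
```

```text
15.9 [548.8  31.9  67.7] [0.9842 0.0297 0.005  0.1745] [ 1.33 -4.94 -0.74] [-0.6   -0.295 -0.286] 35.28324391350624
stn [  0.89 -60.46  67.66] yaw/pitch [ 0.0603  0.0005 -0.3509] Fstn [ 1.03 -5.01 -0.74]
```

>>> carry_out(motion=[[0,0,0,0,0,0,-1],[0,0,0,0,0,0,-1],[0,0,0,0,0,0,-1]])

```text
clock: 16.27
position: [548.8, 31.9, 67.7]
ee_rot: [0.984, 0.03, 0.005, 0.174]
contact_force: [1.0, -4.8, -1.1]
gripper_width: 34.8
grasp_force: 61.6
```

```bash
cat > low.py <<'E'
# prints plan args for (theta, ye, ze): edge pose relative to my lip estimate
import sys,numpy as np
for a in sys.argv[1:]:
    t,ye,ze=map(float,a.split(',')); s,c=np.sin(t),np.cos(t)
    print(f"s1,{ye-75*c+22.6*s:.3f},{20+ze+75*s+22.6*c:.3f},0,{-t}",end=' ')
E
python3 - <<'E'
import json
from h import *
c=json.load(open('cmd.json')); c['p']=(np.array(c['p'])+R.from_quat(c['q']).apply([0,-15.7,.6])).tolist(); json.dump(c,open('cmd.json','w'))
E
python3 plan.py $(python3 low.py .35,2.0,.8 .28,1.9,.7 .21,1.8,.6)
```

```text
[0.0, -0.0, -0.0] [0.0, 0.8, -0.0] dist 1.0 turn 0.0
[0.07, -0.0, -0.0] [0.0, 1.5, 5.4] dist 6.0 turn 0.07
[0.07, -0.0, -0.0] [0.0, 1.4, 5.4] dist 6.0 turn 0.07
16.275 [548.8  31.9  67.7] [0.9842 0.0298 0.0051 0.1745] [ 0.98 -4.8  -1.12] [-0.643 -0.301 -0.271] 34.75456376680872
stn [  0.91 -60.45  67.68] yaw/pitch [ 0.0604  0.0004 -0.3509] Fstn [ 0.69 -4.85 -1.12]
```

>>> carry_out(motion=[[0,0,0,0,0.3,0,-1],[0,0,0,0,0.6,0,-1],[0,0,0,0,0.8,0,-1],[0,0,0,0,0.8,0,-1]])

```text
clock: 16.77
position: [548.9, 31.8, 67.6]
ee_rot: [0.984, 0.03, 0.005, 0.174]
contact_force: [-0.5, -3.8, -1.8]
gripper_width: 35.5
grasp_force: 61.6
```

>>> carry_out(motion=[[0.0175,0,0,0,0.4,1.35,-1],[0.035,0,0,0,0.75,2.7,-1],[0.0525,0,0,0,1.1,4.05,-1],[0.07,0,0,0,1.5,5.4,-1],[0.07,0,0,0,1.5,5.4,-1]])

```text
clock: 17.4
position: [549.2, 28.4, 63.0]
ee_rot: [0.99, 0.03, 0.004, 0.139]
contact_force: [-1.0, -2.2, -2.6]
gripper_width: 35.1
grasp_force: 61.4
```

```bash
python3 plan.py
```

```text
17.4 [549.2  28.4  63. ] [0.9898 0.0302 0.0043 0.1391] [-1.03 -2.17 -2.65] [ 0.091  0.223 -0.282] 35.108039082051
stn [  1.12 -63.94  63.  ] yaw/pitch [ 6.110e-02 -2.000e-04 -2.793e-01] Fstn [-1.16 -2.11 -2.65]
```

>>> carry_out(motion=[[0.0175,0,0,0,0.35,1.35,-1],[0.035,0,0,0,0.7,2.7,-1],[0.0525,0,0,0,1.05,4.05,-1],[0.07,0,0,0,1.4,5.4,-1],[0.07,0,0,0,1.4,5.4,-1]])

```text
clock: 18.02
position: [549.5, 25.6, 58.3]
ee_rot: [0.994, 0.03, 0.003, 0.104]
contact_force: [-0.5, -2.7, -3.4]
gripper_width: 35.4
grasp_force: 61.4
```

```bash
python3 plan.py $(python3 low.py .14,1.7,.5)
```

```text
[0.07, -0.0, -0.0] [0.0, 1.5, 5.4] dist 6.0 turn 0.07
18.025 [549.5  25.6  58.3] [0.9941 0.0303 0.0033 0.1045] [-0.51 -2.65 -3.36] [-0.097  0.115 -0.225] 35.41858503064879
stn [  1.18 -66.81  58.26] yaw/pitch [ 6.100e-02 -2.000e-04 -2.094e-01] Fstn [-0.67 -2.62 -3.36]
```

>>> carry_out(motion=[[0.0175,0,0,0,0.45,1.35,-1],[0.035,0,0,0,0.9,2.7,-1],[0.0525,0,0,0,1.35,4.05,-1],[0.07,0,0,0,1.8,5.4,-1],[0.07,0,0,0,1.8,5.4,-1]])

```text
clock: 18.65
position: [549.9, 22.9, 53.4]
ee_rot: [0.997, 0.031, 0.003, 0.069]
contact_force: [-0.5, -0.6, -4.0]
gripper_width: 35.1
grasp_force: 61.3
```

```bash
python3 - <<'E'
import json
from h import *
c=json.load(open('cmd.json')); c['p']=(np.array(c['p'])+R.from_quat(c['q']).apply([0,.3,0])).tolist(); json.dump(c,open('cmd.json','w'))
E
python3 plan.py $(python3 low.py .07,1.2,.4)
```

```text
[0.07, -0.0, -0.0] [0.0, 1.6, 5.5] dist 6.0 turn 0.07
18.65 [549.9  22.9  53.4] [0.9971 0.0306 0.0025 0.0695] [-0.51 -0.59 -3.96] [ 0.234  0.043 -0.084] 35.105695778138056
stn [  1.48 -69.49  53.37] yaw/pitch [ 0.0614 -0.0008 -0.1392] Fstn [-0.55 -0.56 -3.96]
```

>>> carry_out(motion=[[0.0175,0,0,0,0.4,1.4,-1],[0.035,0,0,0,0.8,2.75,-1],[0.0525,0,0,0,1.2,4.1,-1],[0.07,0,0,0,1.6,5.5,-1],[0.07,0,0,0,1.6,5.5,-1]])

```text
clock: 19.27
position: [549.7, 20.2, 48.1]
ee_rot: [0.999, 0.03, 0.001, 0.035]
contact_force: [0.1, 0.1, -4.5]
gripper_width: 35.1
grasp_force: 61.3
```

```bash
python3 plan.py $(python3 low.py .02,1.0,.2)
```

```text
[0.05, -0.0, -0.0] [0.0, 1.2, 4.0] dist 4.0 turn 0.05
19.275 [549.7  20.2  48.1] [0.9989 0.0304 0.001  0.0348] [ 0.09  0.09 -4.53] [0.241 0.016 0.014] 35.101905500165586
stn [  1.1  -72.18  48.13] yaw/pitch [ 0.0608  0.0001 -0.0697] Fstn [ 0.1   0.08 -4.53]
```

>>> carry_out(motion=[[0.0125,0,0,0,0.3,1,-1],[0.025,0,0,0,0.6,2,-1],[0.0375,0,0,0,0.9,3,-1],[0.05,0,0,0,1.2,4,-1],[0.05,0,0,0,1.2,4,-1]])

```text
clock: 19.9
position: [549.8, 18.7, 44.3]
ee_rot: [0.999, 0.03, 0.0, 0.01]
contact_force: [0.8, -0.6, -3.4]
gripper_width: 35.0
grasp_force: 61.3
```

```bash
python3 plan.py $(python3 low.py .0,1.0,.0)
```

```text
[0.02, -0.0, -0.0] [0.0, 0.4, 1.7] dist 2.0 turn 0.02
19.9 [549.8  18.7  44.3] [9.995e-01 3.030e-02 3.000e-04 9.900e-03] [ 0.83 -0.65 -3.43] [ 0.062 -0.002 -0.035] 34.98108430340786
stn [  1.15 -73.67  44.27] yaw/pitch [ 0.0607 -0.     -0.0198] Fstn [ 0.79 -0.7  -3.43]
```

>>> carry_out(motion=[[0.007,0,0,0,0.1,0.5,-1],[0.014,0,0,0,0.25,1,-1],[0.02,0,0,0,0.4,1.4,-1],[0.02,0,0,0,0.4,1.7,-1],[0.02,0,0,0,0.4,1.7,-1]])

```text
clock: 20.52
position: [549.9, 18.5, 42.8]
ee_rot: [1.0, 0.031, 0.0, 0.0]
contact_force: [-1.0, -0.8, -3.2]
gripper_width: 35.3
grasp_force: 61.5
```

```bash
python3 plan.py
```

```text
20.525 [549.9  18.5  42.8] [9.995e-01 3.060e-02 2.000e-04 0.000e+00] [-0.99 -0.76 -3.23] [-0.149 -0.04  -0.028] 35.343740406382004
stn [  1.21 -73.92  42.76] yaw/pitch [ 0.0611 -0.0004 -0.    ] Fstn [-1.03 -0.69 -3.23]
```

>>> carry_out(motion=[[0,0,0,0,0,0.2,-1],[0,0,0,0,0,0.4,-1],[0,0,0,0,0,0.4,-1]])

```text
clock: 20.9
position: [549.8, 18.5, 42.6]
ee_rot: [1.0, 0.031, 0.0, 0.0]
contact_force: [-1.6, -0.0, 0.9]
gripper_width: 35.3
grasp_force: 61.8
```

```bash
python3 plan.py
```

```text
20.9 [549.8  18.5  42.6] [9.995e-01 3.060e-02 1.000e-04 0.000e+00] [-1.59 -0.03  0.86] [-0.204  0.261 -0.123] 35.26896023396265
stn [  1.13 -73.94  42.58] yaw/pitch [ 0.0612 -0.0003 -0.    ] Fstn [-1.59  0.07  0.86]
```

>>> carry_out(motion=[[0,0,0,0,0,0,-0.15],[0,0,0,0,0,0,-0.05],[0,0,0,0,0,0,0.1],[0,0,0,0,0,0,0.4],[0,0,0,0,0,0,0.4]])

```text
clock: 21.52
position: [549.9, 18.5, 42.2]
ee_rot: [1.0, 0.031, 0.0, -0.0]
contact_force: [-0.1, -1.2, -0.4]
gripper_width: 60.1
grasp_force: 0.0
```

>>> carry_out(motion=[[0,0,0,0,0,-10,0.4],[0,0,0,0,0,-30,0.4],[0,0,0,0,0,-60,0.4],[0,0,0,0,0,-90,0.4],[0,0,0,0,0,-110,0.4]])

```text
clock: 22.15
position: [550.4, 18.6, 154.7]
ee_rot: [1.0, 0.031, 0.001, -0.0]
contact_force: [0.2, -0.0, -0.3]
gripper_width: 59.6
grasp_force: 0.0
```

>>> carry_out(motion=[[0,0,0,-30,30,0,0.4],[0,0,0,-60,70,0,0.4],[0,0,0,-60,120,0,0.4],[0,0,0,-60,160,0,0.4],[0,0,0,-60,160,0,0.4]])

```text
clock: 22.78
position: [499.6, -147.0, 152.9]
ee_rot: [1.0, 0.029, 0.001, 0.0]
contact_force: [-0.4, 0.1, 0.4]
gripper_width: 59.8
grasp_force: 0.0
```

```bash
python3 - <<'E'
from bench import *
from h import *
i=get_image("top"); j=get_image("scene")
a=cv2.resize(i["color"][205:365,195:360],None,fx=3,fy=3,interpolation=cv2.INTER_CUBIC)
b=cv2.resize(j["color"][210:320,310:410],None,fx=3,fy=4.36,interpolation=cv2.INTER_CUBIC)
o=np.hstack([a,b[:a.shape[0]] if b.shape[0]>=a.shape[0] else cv2.copyMakeBorder(b,0,a.shape[0]-b.shape[0],0,0,0)])
cv2.imwrite("pics/f.png",o); print(o.shape,read_state()['position'])
E
```

```text
(480, 795, 3) [ 499.57536075 -145.1562461   152.62810613]
```

View pics/f.png

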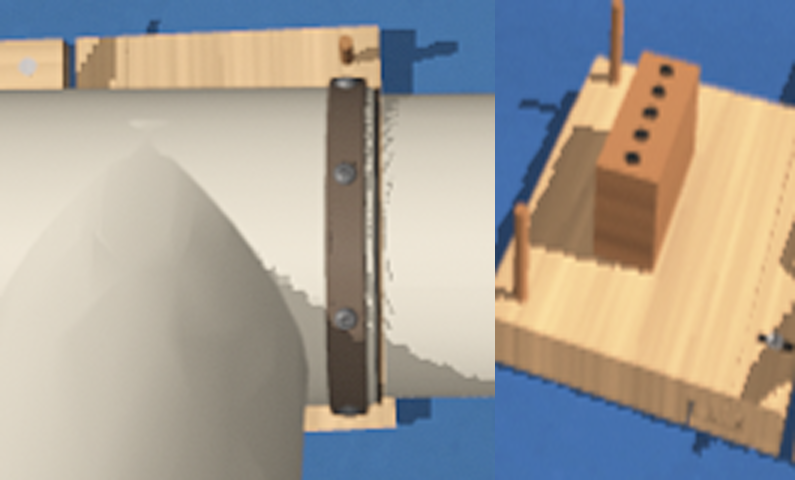

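The picture shows the leaf lying flat against the strip, with the seam closed (scene crop, about 745,350) and the board ends in line (about 690–750,410). The arm is clear, so I'm handing in.

```bash
python3 -c "
from bench import *
print(job_done())"
```

```text
the job is handed in; nothing more can be done
None
```

The leaf is fitted and locked in the strip, flat and flush with its ends in line as far as the last pictures show, and the job is handed in; the verdict was not shown.

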